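Pin a battery hold-down plate shut

TASK

The battery is in its bay: swing the blue hold-down plate down over it, then take the slim red-headed steel pin from the grey stand and thread it, from the side of the bay that faces the stand, through all three black lugs and both eyes of the plate until its red head is home against the outer lug. Let go of the pin and leave the battery, the thick pin and everything else on the table as they are.

Things in the scene. Friction and masses are not known exactly. Their poses are not given: they have to be found in the camera images.
- cradle: Black printed battery bay, fixed. Base 156 x 176 x 8 mm; origin at the centre of its underside, z up, y along the battery and the pin bores; +y is the side facing the stand. The battery in it tops out at 52 mm. Along its +x side stand three black lugs on a block 24 mm (x) by 98 mm (y). Beyond the block's ends all but the battery is under 36 mm; with the plate shut nothing is over 88 mm.
- lug_axis (a point): Middle of the middle lug, on the lugs' bore axis (cradle x 52, y 0, z 76 mm); axes as the cradle's. The lugs are round eyes, 24 mm outside diameter, 14 mm wide along y, centred at y -42, 0, +42 mm here (outer faces at -49 and +49 mm); their 10 mm bores lie on one line along y.
- plate (a joint): Angle (rad) of the blue hold-down plate, 0 = flat, grows as its free (+x) end lifts. It turns about an axis along the cradle's y at cradle x -54, z 76 mm, stays where it is left (friction 0.14 N m, plate 180 g) and its stop is at -0.022.
- plate_hinge (a point): Middle of the plate's hinge axis, on the plate; x along the plate to its free end, y as the cradle's, z out of its upper face. The plate is 10 mm thick (upper face 5 mm above this axis), 68 mm wide and reaches 90 mm from the axis, where its two eyes begin.
- plate_eyes (a point): On the axis of the plate's two eyes, midway between them, 106 mm from the hinge axis; axes as plate_hinge. Eyes: 24 mm outside, 10 mm bores along y, 22 mm wide, centred at y -21 and +21 mm. Plate down, they lie between the lugs with 3 mm gaps; on the stop their bores hang about 2 mm lower than the lugs' and the pin's tapered nose must lift them into line (2 to 3 N).
- pin: The slim steel pin, about 50 g, lying level in the stand. Origin on its axis at mid-shank, +x along it to the tip; y and z may be rolled by any angle. Shank 8 mm in diameter from x -56 to +56 mm, the last 8 mm tapering to a 3.2 mm nose; red disc head 16 mm in diameter, 6 mm thick, from x -62 to -56 mm.
- pin_tip (a point): End of the pin's nose, on its axis.
- pin_collar (a point): On the pin's axis, at the underside of the red head: the face that comes home against the lug.
- thick_pin: Bystander: a brass pin, 12 mm in diameter with a black 20 mm head, otherwise like the slim pin, same axes; it does not fit the bores.
- stand: Grey pin stand, fixed, 124 x 106 mm, origin at the centre of its underside. Two notched walls, 10 mm thick along y, at y -46 and +46 mm (82 mm clear between) carry two pins lying along the stand's y, tips to -y, in notches at x -35 and +35 mm, either pin in either. Slim pin's axis 48 mm up, walls 54 mm, floor between them 6 mm.
- battery: White battery pack lying loose in the bay, 66 x 140 x 44 mm with a yellow plug on its -y end, 840 g. Origin at the centre of its underside.
- spare_battery: Bystander: a white battery pack standing on end, 160 mm tall with the plug on top.
- cell_shell: Bystander: empty black printed battery shell standing on end, 155 mm tall.
- spray: Bystander: blue spray bottle, 130 mm tall.
- eraser_box: Bystander: yellow and white carton, 55 x 115 x 32 mm.
- driver: Bystander: screwdriver with an orange handle lying on the table.
- screw_tray: Bystander: shallow blue divided tray, 100 x 150 x 30 mm.

How it is judged:
By the outcome, as a careful person would: the job done as asked, in the order asked, and still so for the second after the job is handed in, with the robot touching nothing.
It also fails if it takes over 61 s, if anything falls off the work surface, if the arm or the gripper's body presses on something with over 40 N, if the wrist force passes 120 N, or if a joint passes its speed limit or range.

ROBOT

A 7-joint arm with a two-finger parallel gripper is mounted at the origin on the work surface. World frame = base frame: x ahead of the robot, y to its left, z up, the work surface at z = 0. Lengths are in m, angles in rad, forces in N, time in s.
With the tool pointing down it reaches from about 0.35 to 0.9 m from the base axis. Payload 7.2 kg.
Tool frame: the origin (TCP) lies midway between the tips of the shut fingers; the grasp point (between the pads) lies bot.grasp_offset behind it (bot.grasp_offset is the distance from the TCP to the grasp point, in m); z points along the fingers, y is the line along which they close (so a half turn about z gives the same grasp; the last joint's range is limited). The gripper opens to 88 mm and grips with 3 to 60 N. Pads are 20 mm wide; open, the fingers measure 115 mm over their backs; the gripper's body (75 mm by 178 mm) begins 61 mm behind the grasp point.
Start: joints at [-1.248, 0.411, -0.013, 1.596, 0.006, 1.134, -0.082], TCP at [0.238, 0.578, 0.223] pointing down, gripper open.
Joint ranges: [-2.95, 2.95], [-0.29, 1.99], [-1.47, 1.44], [0.14, 2.54], [-1.03, 4.17], [0.13, 1.85], [-2.86, 2.86]. Speed limits (rad/s): [2.39, 2.39, 3.01, 3.01, 3.14, 3.14, 3.14].

INTERFACE

Orientations are given as a 3x3 rotation matrix whose columns are the frame's x, y, z axes.
In Python, from bench import bot gives the robot as it stands.
- The arm moves only by the tool apply_moves, never from a script. Its argument "targets" is a list of rows, each a list of 5 numbers: the finger opening in mm, from 0 to 87.8, then the shift along the tool's x, y, z each as a share of 80 mm, from -1 to 1, then the turn about the tool's z as a share of 60 degrees, from -1 to 1. In form: [[gripper, dx, dy, dz, yaw], ...]. A call has exactly 8 rows; each row is the pose to reach, as a shift and turn from the pose commanded when the call began, along the tool's axes at that moment; what a row does not reach only later rows make up. A row lasts 1/10 s, in which the tool goes at most 50 mm and 8.59 degrees, less where a joint would pass 70% of its speed; a pose out of reach is approached as far as the arm can. A call with a number of a shift or a turn outside -1 to 1 is refused whole. A call with a gripper value outside its range is refused whole. The fingers move at their own pace and stop on an object; the grip force is fixed at half the most. Time passes only in rows, so rows that repeat a pose let the fingers close, or fill a call up. It gives the time, the measured TCP pose, the force, the opening and the grip force at its end, in the units of the state.
- bot.get_obs(): the state, without advancing time (a new reading comes with each control period).
- bot.capture(name): name is "side" or "top" or "wrist"; returns a dict with "frame" (384x512x3 uint8, red, green, blue), "range_z" (384x512 float32, m along the optical axis (not along the pixel's ray), 0 where there is no reading), "fx", "fy", "cx", "cy" (pixels), "R" (3x3) and "t" (3): a world point X has camera coordinates R X + t. Camera axes: x right, y down, z forward; pixel columns grow to the right and rows downward; lengths in m; the calibration is good to about 2 mm. A picture is of the moment at which its call begins.
- bot.sign_off(): hands the job in; it is judged then, once.
The state is a dict: "clock": time; "joint_positions": joint angles; "dq": joint speeds; "tau": joint torques, N m; "tcp_pos": TCP position; "ee_rot": TCP orientation; "ft_force": force on the tool from outside, world axes, zero at the start; "ft_torque": the same for the moment, N m; "finger_gap": finger opening in m; "grasp_force": force on a finger pad.
Only numpy, scipy, OpenCV 4.12 (cv2) and the standard library are available. Lean on these libraries where they do the work, as an engineer would, in place of code of your own. Each camera call takes 0.05 s, during which the arm holds its last target. There are 200 camera calls.

## Working session

There is one attempt and no reset: what is moved stays moved. The work goes in short steps, Python scripts to look and compute and a tool call to move; the robot and the scene stay as the last step left them, time stands still between calls to the robot, and variables do not carry over. Pictures are saved under pics/ and viewed, at most 13 in all, crops included, and the job is handed in when it is done.

Besides the shell and the picture viewer there is one more tool, called after "Emit:" as name([rows], argument=value, ...), one row to a line, values as JSON. apply_moves: Moves the arm, as the interface text tells. Shift numbers are shares of 80 mm and turn numbers shares of 60 degrees, none past 1 either way. Its arguments: {"type":"object","properties":{"targets":{"type":"array","items":{"type":"array","items":{"type":"number"}}}},"required":["targets"]}

```bash
mkdir -p pics; ls; cat > h.py <<'E'
import numpy as np, cv2
from bench import bot
def cap(n,f=None):
    c=bot.capture(n)
    if f: cv2.imwrite('pics/'+f,c['frame'][:,:,::-1])
    np.savez(''+n+'.npz',**{k:np.array(v) for k,v in c.items()})
    return c
def cloud(c):
    z=c['range_z'];v,u=np.mgrid[:z.shape[0],:z.shape[1]]
    P=np.stack([(u-c['cx'])/c['fx']*z,(v-c['cy'])/c['fy']*z,z],-1)
    W=(P-c['t'])@c['R'];W[z==0]=np.nan
    return W
E
python3 - <<'E'
from h import *
a=cap('top');b=cap('side')
for n,c in(('top',a),('side',b)):
    cv2.imwrite(f'pics/{n}0.png',cv2.resize(c['frame'][:,:,::-1],(800,600),interpolation=cv2.INTER_CUBIC)); print(n,c['fx'],c['cx'],c['cy'],c['R'],c['t'])
o=bot.get_obs();print(o);print(bot.grasp_offset)
E
```

```text
pics
top 413.0661269029505 260.8780237599329 191.19655414474008 [[-0.01309196 -0.99979031 -0.01574569]
 [-0.98679515  0.01546106 -0.16123364]
 [ 0.16144327  0.01342691 -0.98679065]] [0.0914358  0.58244192 1.21162412]
side 436.0313875991988 253.97161176888824 187.32400786234209 [[ 0.80141575 -0.59780687  0.01896717]
 [-0.3739443  -0.52555276 -0.76417272]
 [ 0.46679595  0.60532739 -0.64473273]] [-0.40438789  0.30412151  1.31108788]
{'clock': 0.1, 'joint_positions': array([-1.24820467,  0.41179451, -0.01273034,  1.59692698,  0.0055839 ,
        1.13429649, -0.08220323]), 'dq': array([ 5.41833963e-05, -1.46355588e-03, -1.87661013e-03,  2.99259188e-04,
       -1.60969647e-03,  2.06856577e-03,  1.04297091e-03]), 'tau': array([ 1.71225256e-03, -5.89096069e+01,  6.43289499e-01, -2.91710329e+01,
       -5.37765550e-02,  1.44030206e-02,  2.05494467e-05]), 'tcp_pos': array([0.23792771, 0.5774661 , 0.22192256]), 'ee_rot': array([[-9.24619535e-01,  3.80891724e-01, -4.58380127e-04],
       [ 3.80891992e-01,  9.24618607e-01, -1.31229257e-03],
       [-7.60145837e-05, -1.38796466e-03, -9.99999034e-01]]), 'ft_force': array([-0.50151611, -0.67274381, -0.27913088]), 'ft_torque': array([-0.02377288, -0.04839904,  0.04271336]), 'grasp_force': 0.0, 'finger_gap': 0.08805595896771874}
0.0187
```

View pics/top0.png

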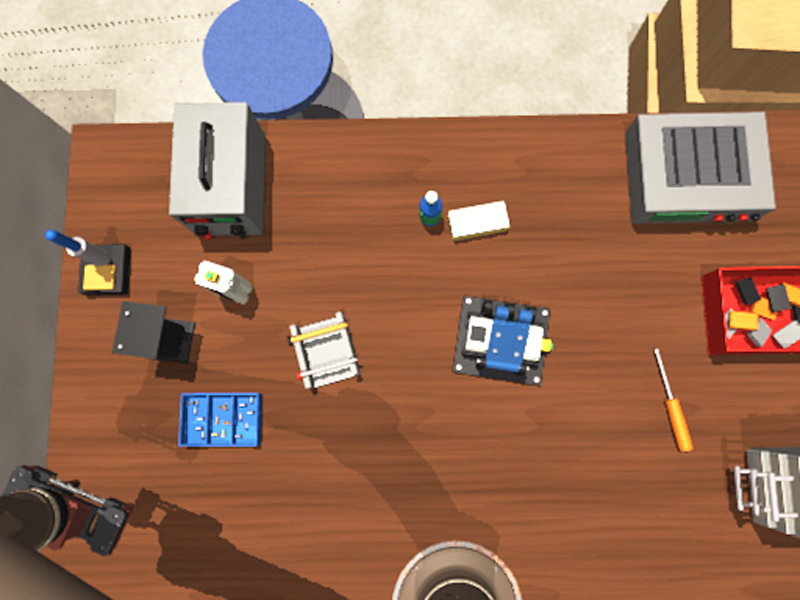

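View pics/side0.png

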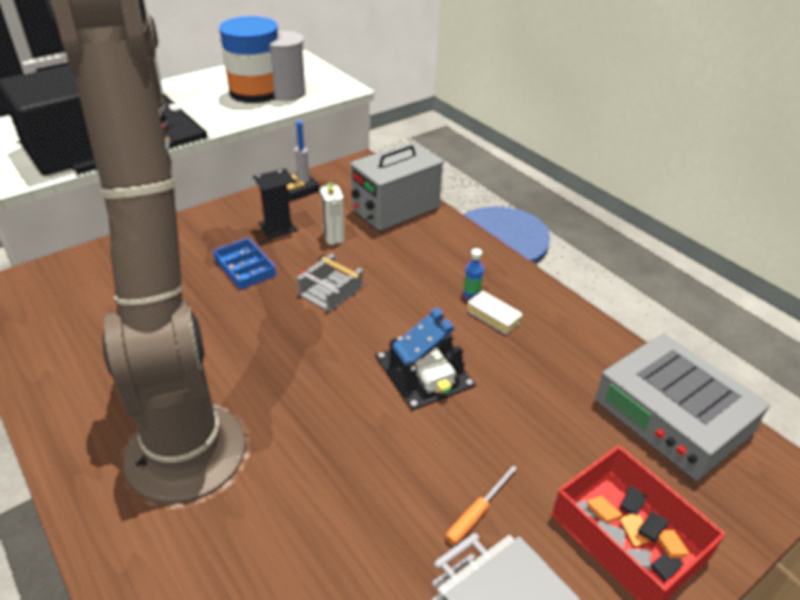

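The top view shows the bay at about (500,340), with the plate half raised and its eyes at the top. The stand is at (325,350), with the slim red-headed pin in the lower notch, head at (300,376), and the brass pin in the upper one.

```bash
python3 - <<'E'
from h import *
c=dict(np.load('top.npz'));W=cloud(c);s=1.5625
F=c['frame'].astype(int)
def at(u,v,z):
    r=np.array([(u/s-c['cx'])/c['fx'],(v/s-c['cy'])/c['fy'],1])
    d=c['R'].T@r; o=-c['R'].T@c['t']; return (o+d*(z-o[2])/d[2])
# cloud regions -> rects of points above table
for n,(x0,y0,x1,y1),zr in (('bay',(440,280,570,400),(.004,.2)),('stand',(275,300,370,400),(.02,.2))):
    m=np.zeros(W.shape[:2],bool); m[int(y0/s):int(y1/s),int(x0/s):int(x1/s)]=1
    m&=(W[...,2]>zr[0])&(W[...,2]<zr[1])
    p=W[m]; r=cv2.minAreaRect((p[:,:2]*1000).astype(np.float32)); print(n,len(p),r, p[:,2].max())
# base screws
print([at(u,v,.009).round(4) for u,v in((468,300),(545,309),(459,374),(537,380))])
# red head, blue
m=(F[...,0]>150)&(F[...,1]<80)&(F[...,2]<80); m[:, :170]=0;m[:,240:]=0
v,u=np.nonzero(m);print(u*s,v*s,W[m].round(3)[:20])
# blue plate
B=(F[...,2]>120)&(F[...,0]<80); B[:180]=0;B[250:]=0;B[:,:285]=0;B[:,:]&=True;B[:,360:]=0
p=W[B];print(len(p),np.nanmin(p,0),np.nanmax(p,0))
p=p[np.isfinite(p[:,0])];q=p.mean(0);U,S,V=np.linalg.svd(p-q);print(q,S,V)
E
```

```text
bay 2891 ((508.3470458984375, -106.84747314453125), (257.3017883300781, 238.64361572265625), 88.59226989746094) 0.1493501333668002
stand 594 ((486.027099609375, 250.61105346679688), (124.20552062988281, 118.81391906738281), 15.146350860595703) 0.06293916063810198
[array([ 0.5856, -0.0377,  0.009 ]), array([ 0.565, -0.191,  0.009]), array([ 0.4381, -0.0158,  0.009 ]), array([ 0.4242, -0.1687,  0.009 ])]
[298.4375 296.875  298.4375 296.875  298.4375 298.4375 300.     298.4375
 300.    ] [370.3125 371.875  371.875  373.4375 373.4375 376.5625 376.5625 378.125
 378.125 ] [[ 0.45   0.304 -0.004]
 [ 0.445  0.297  0.051]
 [ 0.445  0.294  0.049]
 [ 0.441  0.296  0.055]
 [ 0.441  0.294  0.053]
 [ 0.435  0.293  0.055]
 [ 0.436  0.291  0.051]
 [ 0.432  0.293  0.054]
 [ 0.432  0.291  0.052]]
732 [ 0.44023546 -0.14994421  0.02339495] [ 0.57006352 -0.06149625  0.14935013]
[ 0.49521911 -0.09987256  0.11038241] [0.92976536 0.52352459 0.22235045] [[-0.83225626  0.14381941 -0.53541153]
 [ 0.13732137  0.98914781  0.05224408]
 [ 0.53711485 -0.03004298 -0.84297393]]
```

Emit:
apply_moves([
  [60, -0.25, -0.15, 0, 0.14],
  [60, -0.5, -0.3, 0, 0.28],
  [60, -0.75, -0.45, 0, 0.42],
  [60, -1, -0.6, 0, 0.56],
  [60, -1, -0.6, 0, 0.7],
  [60, -1, -0.6, 0, 0.84],
  [60, -1, -0.6, 0, 0.875],
  [60, -1, -0.6, 0, 0.875],
])

```text
clock: 0.9
tcp_pos: [0.2936, 0.5028, 0.2223]
ee_rot: [[-0.26, 0.965, -0.0], [0.965, 0.26, -0.001], [-0.001, -0.0, -1.0]]
ft_force: [0.9, 0.5, -0.7]
finger_gap: 0.0598
grasp_force: 0.0
```

Emit:
apply_moves([
  [60, -0.25, 0.1, 0, 0],
  [60, -0.5, 0.2, 0, 0],
  [60, -0.75, 0.3, 0, 0],
  [60, -0.92, 0.38, 0, 0],
  [60, -0.92, 0.38, 0, 0],
  [60, -0.92, 0.38, 0, 0],
  [60, -0.92, 0.38, 0, 0],
  [60, -0.92, 0.38, 0, 0],
])

```text
clock: 1.7
tcp_pos: [0.3414, 0.4408, 0.2225]
ee_rot: [[-0.262, 0.965, -0.0], [0.965, 0.262, 0.0], [0.0, -0.0, -1.0]]
ft_force: [-0.2, -0.2, 0.6]
finger_gap: 0.0601
grasp_force: 0.0
```

Emit:
apply_moves([
  [60, -0.25, 0.1, 0, 0],
  [60, -0.5, 0.2, 0, 0],
  [60, -0.75, 0.3, 0, 0],
  [60, -0.92, 0.38, 0, 0],
  [60, -0.92, 0.38, 0, 0],
  [60, -0.92, 0.38, 0, 0],
  [60, -0.92, 0.38, 0, 0],
  [60, -0.92, 0.38, 0, 0],
])

```text
clock: 2.5
tcp_pos: [0.39, 0.3777, 0.2225]
ee_rot: [[-0.262, 0.965, -0.0], [0.965, 0.262, 0.0], [0.0, -0.0, -1.0]]
ft_force: [-0.2, 0.4, 0.0]
finger_gap: 0.0599
grasp_force: 0.0
```

```bash
python3 - <<'E'
from h import *
c=cap('wrist');o=bot.get_obs();print(o['clock'],o['tcp_pos'],o['ee_rot'],o['joint_positions'])
cv2.imwrite('pics/w1.png',cv2.resize(c['frame'][:,:,::-1],(800,600),interpolation=cv2.INTER_CUBIC))
print(c['fx'],-c['R'].T@c['t'],c['R'])
E
```

```text
2.55 [0.39018034 0.37755527 0.22256928] [[-2.62092310e-01  9.65042778e-01 -2.40210269e-04]
 [ 9.65042793e-01  2.62092341e-01  1.07585207e-04]
 [ 1.66781599e-04 -2.03615934e-04 -9.99999965e-01]] [-1.06306332  0.27130353  0.25234115  1.81075814 -0.07667351  1.0690532
 -0.5174578 ]
345.61437087785026 [0.36953957 0.45333091 0.38424962] [[ 9.65158213e-01  2.61666216e-01 -6.44440541e-04]
 [ 2.51010040e-01 -9.25151493e-01  2.84760731e-01]
 [ 7.39160578e-02 -2.75000919e-01 -9.58598410e-01]]
```

View pics/w1.png

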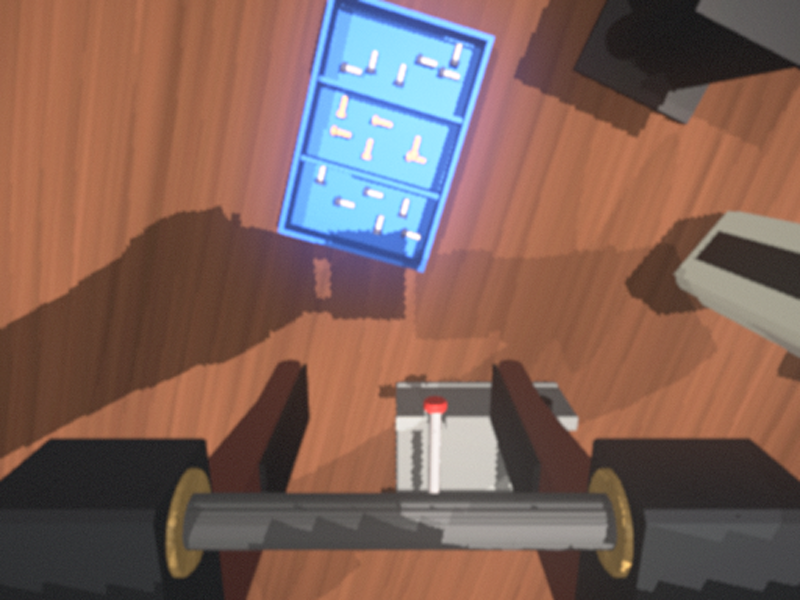

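The tray is at top centre, and the stand's head end with the slim pin's red head is at (435,405). The pin is parallel to the image vertical. I'll move on over the stand.

Emit:
apply_moves([
  [60, -0.25, 0.1, 0, 0],
  [60, -0.5, 0.2, 0, 0],
  [60, -0.75, 0.3, 0, 0],
  [60, -1, 0.38, 0, 0],
  [60, -1, 0.38, 0, 0],
  [60, -1, 0.38, 0, 0],
  [60, -1, 0.38, 0, 0],
  [60, -1, 0.38, 0, 0],
])

```text
clock: 3.35
tcp_pos: [0.4403, 0.3086, 0.2226]
ee_rot: [[-0.263, 0.965, -0.0], [0.965, 0.263, 0.0], [0.0, -0.0, -1.0]]
ft_force: [0.9, 0.2, 0.3]
finger_gap: 0.0594
grasp_force: 0.0
```

Emit:
apply_moves([
  [20, -0.25, 0.1, 0, 0],
  [20, -0.5, 0.2, 0, 0],
  [20, -0.75, 0.3, 0, 0],
  [20, -1, 0.38, 0, 0],
  [20, -1, 0.38, 0, 0],
  [20, -1, 0.38, 0, 0],
  [20, -1, 0.38, 0, 0],
  [20, -1, 0.38, 0, 0],
])

```text
clock: 4.15
tcp_pos: [0.4905, 0.2394, 0.2226]
ee_rot: [[-0.263, 0.965, -0.0], [0.965, 0.263, 0.0], [0.0, -0.0, -1.0]]
ft_force: [-0.3, 0.4, -0.0]
finger_gap: 0.0202
grasp_force: 0.0
```

Emit:
apply_moves([
  [0, -0.25, 0, 0, 0],
  [0, -0.5, 0, 0, 0],
  [0, -0.75, 0, 0, 0],
  [0, -0.75, 0, 0, 0],
  [0, -0.75, 0, 0, 0],
  [0, -0.75, 0, 0, 0],
  [0, -0.75, 0, 0, 0],
  [0, -0.75, 0, 0, 0],
])

```text
clock: 4.95
tcp_pos: [0.5066, 0.1811, 0.2226]
ee_rot: [[-0.262, 0.965, -0.0], [0.965, 0.262, 0.0], [0.0, -0.0, -1.0]]
ft_force: [1.0, -0.5, -0.5]
finger_gap: 0.0003
grasp_force: 0.0
```

```bash
python3 - <<'E'
from h import *
c=cap('wrist');o=bot.get_obs();print(o['clock'],o['tcp_pos'],o['joint_positions'])
cv2.imwrite('pics/w2.png',cv2.resize(c['frame'][:,:,::-1],(800,600),interpolation=cv2.INTER_CUBIC))
E
```

```text
5.0 [0.50669445 0.18083565 0.22258618] [-0.73190567  0.26701318  0.3670836   1.82795952 -0.10849402  1.066244
 -0.05947457]
```

View pics/w2.png

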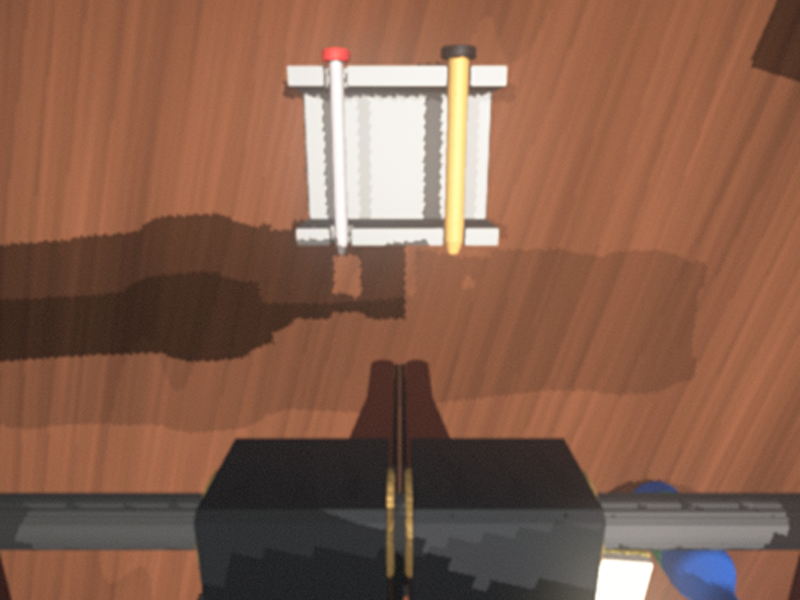

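The stand is fully visible. The slim pin runs from its red head at (336,54), collar about (336,62), to its tip at (343,254). The brass pin is at x≈457.

```bash
cat >> h.py <<'E'
def ray(c,u,v,z,s=1.5625):
    r=np.array([((u+.5)/s-.5-c['cx'])/c['fx'],((v+.5)/s-.5-c['cy'])/c['fy'],1])
    d=c['R'].T@r; o=-c['R'].T@c['t']; return o+d*(z-o[2])/d[2]
def sh(p,q=None):
    o=bot.get_obs();d=np.asarray(p)-(o['tcp_pos'] if q is None else q);return o['ee_rot'].T@d/.08
E
python3 - <<'E'
from h import *
c=dict(np.load('wrist.npz'));W=cloud(c)
h=ray(c,336,54,.048);t=ray(c,343,254,.048);m=ray(c,338,130,.048)
print(h,t,m,np.linalg.norm(t-h),np.degrees(np.arctan2(*(t-h)[:2])), np.degrees(np.arctan2(*(t-m)[:2])))
for u,v in((337,100),(339,150),(341,200)):print(W[int(v/1.5625),int(u/1.5625)-1:int(u/1.5625)+2])
p=[ray(c,*q,.054) for q in((287,66),(507,66),(297,244),(498,245))];print(np.array(p),np.mean(p,0))
print('press',sh([.519,-.105,.14]))
E
```

```text
[0.43835767 0.29429774 0.048     ] [0.46920621 0.18246317 0.048     ] [0.4489722  0.25434518 0.048     ] 0.11601122921892287 164.57896805948874 164.27866541777928
[[0.44361971 0.26983029 0.05065362]
 [0.44476839 0.26997868 0.05285239]
 [0.44566836 0.27020323 0.05310946]]
[[0.45111148 0.24299836 0.05280096]
 [0.45194121 0.24321543 0.0522084 ]
 [0.45272254 0.24341287 0.05110126]]
[[0.45950043 0.21491922 0.05131289]
 [0.46047941 0.21526622 0.05210278]
 [0.46145011 0.21560551 0.05283997]]
[[0.41394059 0.28035431 0.054     ]
 [0.53376526 0.31277884 0.054     ]
 [0.44061537 0.18246389 0.054     ]
 [0.56066334 0.21432193 0.054     ]] [0.48724614 0.24747974 0.054     ]
press [-3.48886493 -0.78603819  1.0321171 ]
```

Emit:
apply_moves([
  [0, -0.25, -0.05, 0, 0.1],
  [0, -0.5, -0.1, 0, 0.2],
  [0, -0.75, -0.15, 0, 0.3],
  [0, -1, -0.2, 0, 0.38],
  [0, -1, -0.2, 0, 0.38],
  [0, -1, -0.2, 0, 0.38],
  [0, -1, -0.2, 0, 0.38],
  [0, -1, -0.2, 0, 0.38],
])

```text
clock: 5.8
tcp_pos: [0.5122, 0.1, 0.2225]
ee_rot: [[0.131, 0.991, -0.0], [0.991, -0.131, 0.0], [0.0, -0.0, -1.0]]
ft_force: [0.2, 0.2, 0.3]
finger_gap: 0.0003
grasp_force: 0.0
```

Emit:
apply_moves([
  [0, -0.25, 0.04, 0, 0],
  [0, -0.5, 0.08, 0, 0],
  [0, -0.75, 0.12, 0, 0],
  [0, -0.84, 0.14, 0, 0],
  [0, -0.84, 0.14, 0, 0],
  [0, -0.84, 0.14, 0, 0],
  [0, -0.84, 0.14, 0, 0],
  [0, -0.84, 0.14, 0, 0],
])

```text
clock: 6.6
tcp_pos: [0.5144, 0.0317, 0.2226]
ee_rot: [[0.132, 0.991, -0.0], [0.991, -0.132, 0.0], [0.0, -0.0, -1.0]]
ft_force: [0.3, -0.1, 0.1]
finger_gap: 0.0003
grasp_force: 0.0
```

Emit:
apply_moves([
  [0, -0.25, 0.04, 0, 0],
  [0, -0.5, 0.08, 0, 0],
  [0, -0.75, 0.12, 0, 0],
  [0, -0.84, 0.14, 0, 0],
  [0, -0.84, 0.14, 0, 0],
  [0, -0.84, 0.14, 0, 0],
  [0, -0.84, 0.14, 0, 0],
  [0, -0.84, 0.14, 0, 0],
])

```text
clock: 7.4
tcp_pos: [0.5165, -0.0364, 0.2226]
ee_rot: [[0.132, 0.991, -0.0], [0.991, -0.132, 0.0], [0.0, -0.0, -1.0]]
ft_force: [-0.8, -0.3, 1.1]
finger_gap: 0.0003
grasp_force: 0.0
```

Emit:
apply_moves([
  [0, -0.25, 0.04, 0, 0],
  [0, -0.5, 0.08, 0, 0],
  [0, -0.75, 0.12, 0, 0],
  [0, -0.84, 0.14, 0, 0],
  [0, -0.84, 0.14, 0, 0],
  [0, -0.84, 0.14, 0, 0],
  [0, -0.84, 0.14, 0, 0],
  [0, -0.84, 0.14, 0, 0],
])

```text
clock: 8.2
tcp_pos: [0.5187, -0.1045, 0.2226]
ee_rot: [[0.132, 0.991, -0.0], [0.991, -0.132, 0.0], [0.0, -0.0, -1.0]]
ft_force: [0.2, -0.0, 0.7]
finger_gap: 0.0003
grasp_force: 0.0
```

```bash
python3 - <<'E'
from h import *
c=cap('wrist');o=bot.get_obs();print(o['clock'],o['tcp_pos'],o['joint_positions'])
a=c['frame'];b=cap('side')['frame'][180:280,220:330]
im=np.hstack([cv2.resize(a,(480,360)),cv2.resize(b,(320,291)).__class__((360,320,3),np.uint8)*0]);im[:291,480:]=cv2.resize(b,(320,291),interpolation=cv2.INTER_CUBIC)
cv2.imwrite('pics/w3.png',im[:,:,::-1])
E
```

```text
8.25 [ 0.51867057 -0.10464103  0.2225949 ] [-0.36396669  0.26740362  0.57856817  1.85807032 -0.16631316  1.06410813
  0.14642343]
```

View pics/w3.png

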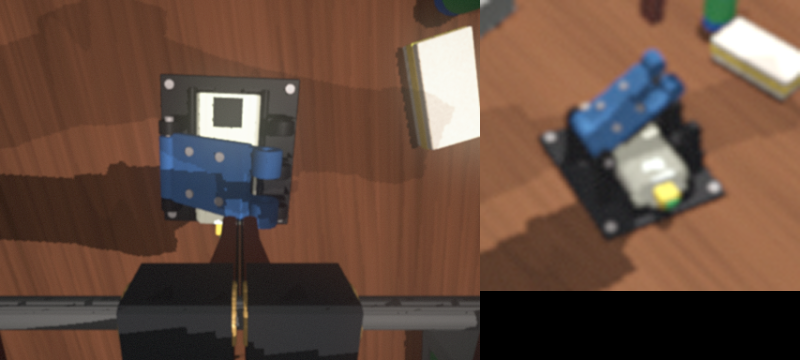

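The wrist view shows the plate half raised, with its eyes at (267,163) and (264,208). The fingertips are above its free end.

Emit:
apply_moves([
  [0, 0, 0, 0.25, 0],
  [0, 0, 0, 0.5, 0],
  [0, 0, 0, 0.75, 0],
  [0, 0, 0, 1, 0],
  [0, 0, 0, 1, 0],
  [0, 0, 0, 1, 0],
  [0, 0, 0, 1, 0],
  [0, 0, 0, 1, 0],
])

```text
clock: 9.1
tcp_pos: [0.5193, -0.1055, 0.1437]
ee_rot: [[0.134, 0.991, 0.002], [0.991, -0.134, 0.0], [0.0, 0.002, -1.0]]
ft_force: [0.1, -0.5, 0.5]
finger_gap: 0.0005
grasp_force: 0.0
```

Emit:
apply_moves([
  [0, 0, 0, 0.12, 0],
  [0, 0, 0, 0.24, 0],
  [0, 0, 0, 0.36, 0],
  [0, 0, 0, 0.46, 0],
  [0, 0, 0, 0.55, 0],
  [0, 0, 0, 0.64, 0],
  [0, 0, 0, 0.71, 0],
  [0, 0, 0, 0.76, 0],
])

```text
clock: 9.9
tcp_pos: [0.5186, -0.1055, 0.0813]
ee_rot: [[0.134, 0.991, -0.0], [0.991, -0.134, -0.0], [-0.0, -0.0, -1.0]]
ft_force: [0.3, -0.0, 0.1]
finger_gap: 0.0006
grasp_force: 0.4
```

```bash
python3 - <<'E'
from h import *
c=dict(np.load('wrist.npz'));p=np.array([ray(c,u,v,.009,.9375) for u,v in((169,84),(290,89),(172,214))]);print(p,(p[1]+p[2])/2)
o=bot.get_obs();print(o['tcp_pos'],o['ft_force'])
E
```

```text
[[ 0.45179165 -0.01467331  0.009     ]
 [ 0.58428684 -0.0378405   0.009     ]
 [ 0.42537517 -0.16746803  0.009     ]] [ 0.50483101 -0.10265427  0.009     ]
[ 0.5185748  -0.1055256   0.08127495] [ 0.34620769 -0.04719498  0.11377511]
```

Emit:
apply_moves([
  [0, 0, 0, 0.01, 0],
  [0, 0, 0, 0.02, 0],
  [0, 0, 0, 0.03, 0],
  [0, 0, 0, 0.04, 0],
  [0, 0, 0, 0.05, 0],
  [0, 0, 0, 0.05, 0],
  [0, 0, 0, 0.05, 0],
  [0, 0, 0, 0.05, 0],
])

```text
clock: 10.7
tcp_pos: [0.5185, -0.1055, 0.0797]
ee_rot: [[0.134, 0.991, 0.001], [0.991, -0.134, 0.001], [0.001, 0.0, -1.0]]
ft_force: [-7.0, 1.0, 20.5]
finger_gap: 0.0003
grasp_force: 10.6
```

Emit:
apply_moves([
  [0, 0, 0, -0.25, 0],
  [0, 0, 0, -0.5, 0],
  [0, 0, 0, -0.75, 0],
  [0, -0.25, 0.1, -1, 0],
  [0, -0.5, 0.2, -1, 0],
  [0, -0.8, 0.4, -1, 0],
  [0, -0.8, 0.4, -1, 0],
  [0, -0.8, 0.4, -1, 0],
])

```text
clock: 11.5
tcp_pos: [0.5414, -0.1734, 0.1577]
ee_rot: [[0.135, 0.991, -0.0], [0.991, -0.135, 0.0], [0.0, -0.0, -1.0]]
ft_force: [0.3, 0.3, 0.1]
finger_gap: 0.0003
grasp_force: 0.0
```

Emit:
apply_moves([
  [0, -0.1, 0, -0.2, 0],
  [0, -0.2, 0, -0.4, 0],
  [0, -0.25, 0, -0.6, 0],
  [0, -0.25, 0, -0.75, 0],
  [0, -0.25, 0, -0.75, 0],
  [0, -0.25, 0, -0.75, 0],
  [0, -0.25, 0, -0.75, 0],
  [0, -0.25, 0, -0.75, 0],
])

```text
clock: 12.3
tcp_pos: [0.5387, -0.1925, 0.217]
ee_rot: [[0.133, 0.991, -0.001], [0.991, -0.133, 0.0], [0.0, -0.001, -1.0]]
ft_force: [-0.1, 0.6, -0.6]
finger_gap: 0.0006
grasp_force: 0.0
```

```bash
python3 - <<'E'
from h import *
c=cap('wrist');o=bot.get_obs();print(o['clock'],o['tcp_pos'])
cv2.imwrite('pics/w4.png',cv2.resize(c['frame'][:,:,::-1],(800,600),interpolation=cv2.INTER_CUBIC))
E
```

```text
12.35 [ 0.53876834 -0.1926472   0.21712768]
```

View pics/w4.png

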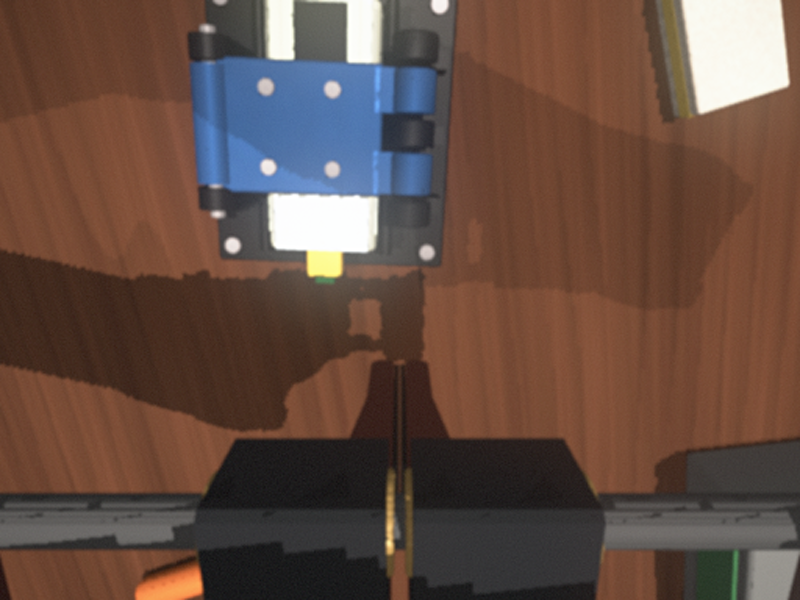

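The plate is shut. Its blue eyes, at (412,90) and (411,172), lie between the black lugs at (417,45), (410,131) and (411,212).

```bash
python3 - <<'E'
from h import *
from scipy.optimize import least_squares
c=dict(np.load('wrist.npz'));W=cloud(c);s=1.5625
F=c['frame'].astype(int)
def reg(x0,y0,x1,y1):
    p=W[int(y0/s):int(y1/s),int(x0/s):int(x1/s)].reshape(-1,3);return p[np.isfinite(p[:,0])]
p=reg(372,25,450,232);p=p[(p[:,2]>.078)]
print(len(p),p.min(0),p.max(0))
c0=np.array([.548,-.109])
def res(q,p,zf=None):
    x0,th,z0=q if zf is None else (*q,zf); a=np.array([-np.sin(th),np.cos(th)]);n=np.array([np.cos(th),np.sin(th)])
    d=(p[:,:2]-c0)@n-x0
    return np.hypot(d,p[:,2]-z0)-.012
r=least_squares(res,[0,-.13,.076],args=(p,),loss='soft_l1',f_scale=.001);print(r.x,np.degrees(r.x[1]),np.std(r.fun))
for lab,b in(('lug+',(395,25,445,56)),('eye+',(398,72,445,110)),('mid',(385,116,440,146)),('eye-',(395,155,440,190)),('lug-',(395,198,435,225))):
    q=reg(*b);q=q[q[:,2]>.078];print(lab,len(q),q.mean(0),q[:,2].max(),(q[:,:2].max(0)))
# screws 
P=[ray(c,*q,.009) for q in((440,5),(427,252),(232,245),(220,0))];print(np.array(P).round(4),np.mean(P,0))
a=P[0]-P[1];print(np.degrees(np.arctan2(-a[0],a[1])),np.linalg.norm(a)); a=P[1]-P[2];print(np.degrees(np.arctan2(a[1],a[0])),np.linalg.norm(a))
im=cv2.resize(c['frame'][5:165,220:300,::-1],None,fx=5,fy=5,interpolation=cv2.INTER_CUBIC)
cv2.imwrite('pics/w4c.png',im[:,:].transpose(1,0,2)[:400,:800])
E
```

```text
3714 [ 0.53051282 -0.16051471  0.07800174] [ 0.57511791 -0.0614124   0.0891513 ]
[ 0.00692443 -0.17219019  0.07437173] -9.865771295175422 0.0025093320465469325
lug+ 440 [ 0.56331596 -0.06843705  0.08531055] 0.0889748511816006 [ 0.57511791 -0.0614124 ]
eye+ 578 [ 0.56053527 -0.09023552  0.08349372] 0.0867895084122873 [ 0.57159355 -0.08028417]
mid 446 [ 0.55602054 -0.11033496  0.08520963] 0.08870542289164828 [ 0.56799888 -0.1026569 ]
eye- 514 [ 0.55345475 -0.12997874  0.08347023] 0.08694331038602783 [ 0.56427642 -0.12048363]
lug- 346 [ 0.55042703 -0.15136268  0.08550409] 0.08914504391122119 [ 0.56059057 -0.14406228]
[[ 0.5844 -0.0377  0.009 ]
 [ 0.5581 -0.1893  0.009 ]
 [ 0.4249 -0.1663  0.009 ]
 [ 0.4512 -0.0169  0.009 ]] [ 0.5046619  -0.10256427  0.009     ]
-9.833770900423987 0.15379336609089425
-9.76390943784012 0.13516658183675592
```

View pics/w4c.png

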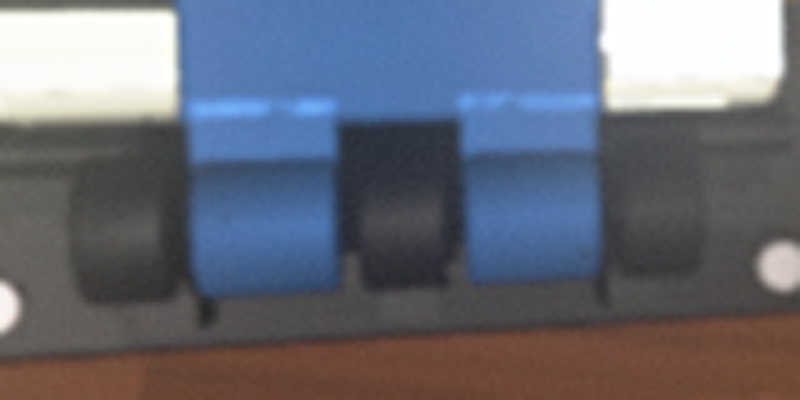

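Emit:
apply_moves([
  [40, 0.25, -0.05, 0, -0.1],
  [40, 0.5, -0.1, 0, -0.2],
  [40, 0.75, -0.15, 0, -0.3],
  [40, 1, -0.2, 0, -0.383],
  [40, 1, -0.2, 0, -0.383],
  [40, 1, -0.2, 0, -0.383],
  [40, 1, -0.2, 0, -0.383],
  [40, 1, -0.2, 0, -0.383],
])

```text
clock: 13.15
tcp_pos: [0.5338, -0.1128, 0.2178]
ee_rot: [[-0.261, 0.965, -0.0], [0.965, 0.261, -0.001], [-0.0, -0.0, -1.0]]
ft_force: [0.6, 0.3, 0.8]
finger_gap: 0.04
grasp_force: 0.0
```

Emit:
apply_moves([
  [40, 0.25, 0.01, 0, 0],
  [40, 0.5, 0.02, 0, 0],
  [40, 0.75, 0.03, 0, 0],
  [40, 0.95, 0.04, 0, 0],
  [40, 0.95, 0.04, 0, 0],
  [40, 0.95, 0.04, 0, 0],
  [40, 0.95, 0.04, 0, 0],
  [40, 0.95, 0.04, 0, 0],
])

```text
clock: 13.95
tcp_pos: [0.5171, -0.0387, 0.2179]
ee_rot: [[-0.262, 0.965, 0.0], [0.965, 0.262, -0.0], [-0.0, 0.0, -1.0]]
ft_force: [-0.0, -0.1, 0.3]
finger_gap: 0.0401
grasp_force: 0.0
```

Emit:
apply_moves([
  [40, 0.25, 0.01, 0, 0],
  [40, 0.5, 0.02, 0, 0],
  [40, 0.75, 0.03, 0, 0],
  [40, 0.95, 0.04, 0, 0],
  [40, 0.95, 0.04, 0, 0],
  [40, 0.95, 0.04, 0, 0],
  [40, 0.95, 0.04, 0, 0],
  [40, 0.95, 0.04, 0, 0],
])

```text
clock: 14.75
tcp_pos: [0.5002, 0.0356, 0.2179]
ee_rot: [[-0.262, 0.965, 0.0], [0.965, 0.262, -0.0], [-0.0, 0.0, -1.0]]
ft_force: [-1.1, -1.2, 0.0]
finger_gap: 0.0403
grasp_force: 0.0
```

Emit:
apply_moves([
  [40, 0.25, 0.01, 0, 0],
  [40, 0.5, 0.02, 0, 0],
  [40, 0.75, 0.03, 0, 0],
  [40, 0.95, 0.04, 0, 0],
  [40, 0.95, 0.04, 0, 0],
  [40, 0.95, 0.04, 0, 0],
  [40, 0.95, 0.04, 0, 0],
  [40, 0.95, 0.04, 0, 0],
])

```text
clock: 15.55
tcp_pos: [0.4833, 0.1097, 0.2179]
ee_rot: [[-0.262, 0.965, 0.0], [0.965, 0.262, -0.0], [-0.0, 0.0, -1.0]]
ft_force: [-0.1, 0.1, 0.1]
finger_gap: 0.0401
grasp_force: 0.0
```

Emit:
apply_moves([
  [40, 0.25, 0.01, 0, 0],
  [40, 0.5, 0.02, 0, 0],
  [40, 0.75, 0.03, 0, 0],
  [40, 0.95, 0.04, 0, 0],
  [40, 0.95, 0.04, 0, 0],
  [40, 0.95, 0.04, 0, 0],
  [40, 0.95, 0.04, 0, 0],
  [40, 0.95, 0.04, 0, 0],
])

```text
clock: 16.35
tcp_pos: [0.4664, 0.1839, 0.2179]
ee_rot: [[-0.262, 0.965, 0.0], [0.965, 0.262, -0.0], [-0.0, 0.0, -1.0]]
ft_force: [0.4, 0.6, -0.3]
finger_gap: 0.0399
grasp_force: 0.0
```

```bash
python3 - <<'E'
from h import *
o=bot.get_obs();print(o['clock'],o['tcp_pos'],o['ee_rot'],sh([.4474,.2616,.029]))
E
```

```text
16.35 [0.46643849 0.1838788  0.21789735] [[-2.61990752e-01  9.65070379e-01  9.95404785e-05]
 [ 9.65070366e-01  2.61990765e-01 -1.64845100e-04]
 [-1.85165809e-04  5.28756744e-05 -9.99999981e-01]] [1.00036636 0.02473461 2.36103302]
```

Emit:
apply_moves([
  [40, 0.25, 0.01, 0.1, 0],
  [40, 0.5, 0.02, 0.2, 0],
  [40, 0.75, 0.025, 0.4, 0],
  [40, 1, 0.025, 0.7, 0],
  [40, 1, 0.025, 1, 0],
  [40, 1, 0.025, 1, 0],
  [40, 1, 0.025, 1, 0],
  [40, 1, 0.025, 1, 0],
])

```text
clock: 17.15
tcp_pos: [0.448, 0.2623, 0.1391]
ee_rot: [[-0.262, 0.965, 0.001], [0.965, 0.262, 0.001], [0.0, 0.002, -1.0]]
ft_force: [1.5, -0.5, -0.1]
finger_gap: 0.04
grasp_force: 0.0
```

```bash
python3 - <<'E'
from h import *
c=cap('wrist');o=bot.get_obs();print(o['clock'],o['tcp_pos'],sh([.4474,.2616,.029]))
cv2.imwrite('pics/w5.png',cv2.resize(c['frame'][:,:,::-1],(800,600),interpolation=cv2.INTER_CUBIC))
E
```

```text
17.2 [0.44797852 0.26252803 0.13919554] [-0.01030943 -0.0127581   1.37741436]
```

View pics/w5.png

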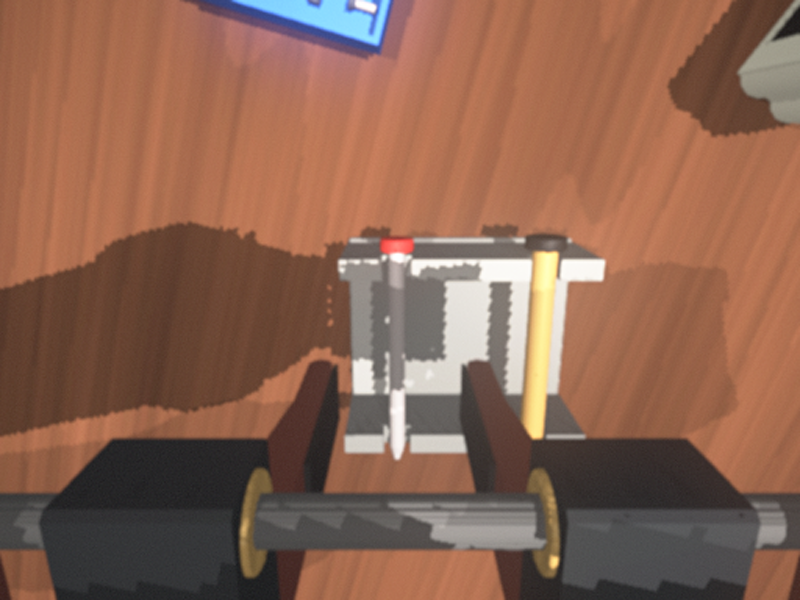

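The slim pin, at x≈397, lies midway between the fingers, and the brass pin is clear to the right. I'll go down.

Emit:
apply_moves([
  [40, 0, 0, 0.2, 0],
  [40, 0, 0, 0.4, 0],
  [40, 0, 0, 0.6, 0],
  [40, 0, 0, 0.8, 0],
  [40, 0, 0, 0.95, 0],
  [40, 0, 0, 1, 0],
  [40, 0, 0, 1, 0],
  [40, 0, 0, 1, 0],
])

```text
clock: 18.0
tcp_pos: [0.4474, 0.2629, 0.0585]
ee_rot: [[-0.264, 0.965, 0.001], [0.965, 0.264, 0.001], [0.0, 0.001, -1.0]]
ft_force: [-0.5, 0.6, -0.1]
finger_gap: 0.04
grasp_force: 0.0
```

Emit:
apply_moves([
  [40, 0, 0, 0.12, 0],
  [40, 0, 0, 0.25, 0],
  [40, 0, 0, 0.36, 0],
  [40, 0, 0, 0.36, 0],
  [0, 0, 0, 0.36, 0],
  [0, 0, 0, 0.36, 0],
  [0, 0, 0, 0.36, 0],
  [0, 0, 0, 0.36, 0],
])

```text
clock: 18.8
tcp_pos: [0.4471, 0.2629, 0.0293]
ee_rot: [[-0.264, 0.965, 0.0], [0.965, 0.264, 0.0], [0.0, 0.001, -1.0]]
ft_force: [-0.5, 0.9, 0.1]
finger_gap: 0.0114
grasp_force: 0.0
```

Emit:
apply_moves([
  [0, 0, 0, 0, 0],
  [0, 0, 0, 0, 0],
  [0, 0, 0, -0.1, 0],
  [0, 0, 0, -0.25, 0],
  [0, 0, 0, -0.45, 0],
  [0, 0, 0, -0.7, 0],
  [0, 0, 0, -0.9, 0],
  [0, 0, 0, -1, 0],
])

```text
clock: 19.6
tcp_pos: [0.4477, 0.2632, 0.1113]
ee_rot: [[-0.264, 0.965, 0.002], [0.965, 0.264, 0.002], [0.001, 0.003, -1.0]]
ft_force: [-0.2, 0.2, -2.0]
finger_gap: 0.007
grasp_force: 30.0
```

Emit:
apply_moves([
  [0, -0.1, 0.1, 0, 0.06],
  [0, -0.25, 0.2, 0, 0.12],
  [0, -0.4, 0.35, 0, 0.18],
  [0, -0.55, 0.5, 0, 0.24],
  [0, -0.7, 0.6, 0, 0.3],
  [0, -0.8, 0.7, 0, 0.36],
  [0, -0.8, 0.7, 0, 0.418],
  [0, -0.8, 0.7, 0, 0.418],
])

```text
clock: 20.4
tcp_pos: [0.5185, 0.2146, 0.1086]
ee_rot: [[0.174, 0.985, -0.0], [0.985, -0.174, -0.001], [-0.001, -0.0, -1.0]]
ft_force: [0.3, 0.1, 0.3]
finger_gap: 0.0069
grasp_force: 30.0
```

Emit:
apply_moves([
  [0, -0.1, 0.06, 0, 0],
  [0, -0.25, 0.15, 0, 0],
  [0, -0.4, 0.24, 0, 0],
  [0, -0.55, 0.34, 0, 0],
  [0, -0.7, 0.43, 0, 0],
  [0, -0.85, 0.52, 0, 0],
  [0, -0.96, 0.58, 0, 0],
  [0, -0.96, 0.58, 0, 0],
])

```text
clock: 21.2
tcp_pos: [0.5511, 0.1301, 0.1091]
ee_rot: [[0.173, 0.985, 0.0], [0.985, -0.173, -0.001], [-0.001, 0.0, -1.0]]
ft_force: [0.0, -0.1, -0.3]
finger_gap: 0.0073
grasp_force: 30.0
```

```bash
python3 - <<'E'
from h import *
o=bot.get_obs();print(o['clock'],o['tcp_pos'],o['ee_rot'],o['finger_gap'],sh([.5834,.0483,.0573]))
E
```

```text
21.2 [0.55110537 0.13009657 0.10911995] [[ 1.72613111e-01  9.84989652e-01  3.15996399e-04]
 [ 9.84989573e-01 -1.72612915e-01 -5.68207663e-04]
 [-5.05133609e-04  4.09333251e-04 -9.99999789e-01]] 0.007322022614983945 [-0.93710142  0.57384761  0.64845772]
```

Emit:
apply_moves([
  [0, -0.1, 0.06, 0, 0],
  [0, -0.25, 0.15, 0.05, 0],
  [0, -0.4, 0.24, 0.15, 0],
  [0, -0.55, 0.34, 0.3, 0],
  [0, -0.7, 0.43, 0.45, 0],
  [0, -0.85, 0.52, 0.6, 0],
  [0, -0.93, 0.57, 0.645, 0],
  [0, -0.93, 0.57, 0.645, 0],
])

```text
clock: 22.0
tcp_pos: [0.5828, 0.0494, 0.0569]
ee_rot: [[0.172, 0.985, -0.001], [0.985, -0.172, -0.001], [-0.001, -0.001, -1.0]]
ft_force: [-0.0, 0.5, -0.3]
finger_gap: 0.0071
grasp_force: 30.0
```

```bash
python3 - <<'E'
from h import *
c=cap('wrist');t=cap('top');d=cap('side');o=bot.get_obs();print(o['clock'],o['tcp_pos'],sh([.5834,.0483,.0573]))
def pr(c,X): p=c['R']@X+c['t'];return c['fx']*p[0]/p[2]+c['cx'],c['fy']*p[1]/p[2]+c['cy']
L=np.array([.5558,-.1113,.076]);a=np.array([.170,.985,0])
for n,k in(('top',t),('side',d)): print(n,[np.round(pr(k,L+a*s),1) for s in(.049,.079,.141)])
u,v=map(int,pr(t,L+a*.07));A=t['frame'][v-45:v+45,u-60:u+60]
u2,v2=map(int,pr(d,L+a*.07));B=d['frame'][v2-45:v2+45,u2-60:u2+60]
print(u-60,v-45,u2-60,v2-45)
C=np.hstack([cv2.resize(x,(400,300),interpolation=cv2.INTER_CUBIC) for x in(A,B)])
D=np.zeros((300,800,3),np.uint8);D[:,:400]=cv2.resize(c['frame'],(400,300));
cv2.imwrite('pics/p6.png',np.vstack([C,D])[:,:,::-1])
E
```

```text
22.15 [0.58296913 0.05182981 0.05785576] [-0.04257711  0.01277987  0.00692353]
top [array([310. , 195.4]), array([300. , 193.9]), array([279.4, 190.7])]
side [array([279.4, 207.3]), array([275.2, 202. ]), array([266.7, 191.5])]
242 149 216 158
```

View pics/p6.png

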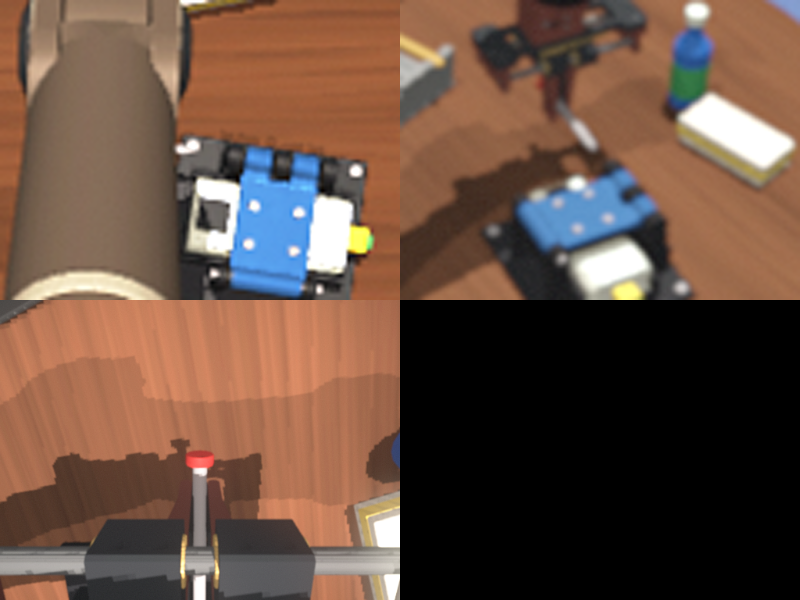

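The side view shows the pin held level and aimed at the lugs, with its tip at about side pixel (275,203) against a predicted (275,202). The wrist view shows the red head centred on the tool at (200,458).

```bash
python3 - <<'E'
from h import *
c=dict(np.load('wrist.npz'));W=cloud(c);F=c['frame'].astype(int);o=bot.get_obs()
m=(F[...,0]>140)&(F[...,1]<70)&(F[...,2]<70);m[:150]=0
T=(W[m]-o['tcp_pos'])@o['ee_rot'];print(len(T),np.nanmedian(T,0),np.nanpercentile(T,[5,95],axis=0),W[m][:,2].max())
v,u=np.nonzero(m);print(u.min(),u.max(),v.min(),v.max())
# shaft top ridge along tool x
A=(W-o['tcp_pos'])@o['ee_rot']
for x in np.arange(.0,.05,.004):
    k=(abs(A[...,0]-x)<.002)&(abs(A[...,1])<.012)&(abs(A[...,2]+.0187)<.015);q=A[k]
    if len(q)>3: print(x,len(q),q[:,1].min().round(4),q[:,1].max().round(4),np.median(q[:,1]).round(4),q[:,2].min().round(4))
print(o['tcp_pos'],sh([.5834,.0483,.0573]))
E
```

```text
246 [ 0.03205243 -0.00031099 -0.01799284] [[ 0.02787941 -0.00716539 -0.02208333]
 [ 0.03233625  0.00636731 -0.01244004]] nan
238 273 193 214
0.0 133 -0.0033 0.0039 0.0005 -0.0336
0.004 164 -0.0049 0.0054 0.0003 -0.0334
0.008 1223 -0.012 0.012 -0.0008 -0.0337
0.012 148 -0.0035 0.0041 0.0003 -0.0223
0.016 147 -0.0035 0.0041 0.0001 -0.0224
0.02 155 -0.0034 0.0041 0.0005 -0.0228
0.024 109 -0.0034 0.0041 0.0001 -0.0226
0.028 285 -0.0073 0.008 0.0002 -0.0264
0.032 450 -0.0073 0.008 0.0006 -0.0263
[0.58296913 0.05182981 0.05785576] [-0.04257711  0.01277987  0.00692353]
```

Emit:
apply_moves([
  [0, -0.06, 0.01, 0.005, 0],
  [0, -0.12, 0.01, 0.005, 0],
  [0, -0.18, 0.01, 0.005, 0],
  [0, -0.24, 0.01, 0.005, 0],
  [0, -0.3, 0.01, 0.005, 0],
  [0, -0.35, 0.01, 0.005, 0],
  [0, -0.4, 0.01, 0.005, 0],
  [0, -0.45, 0.01, 0.005, 0],
])

```text
clock: 22.95
tcp_pos: [0.5774, 0.0152, 0.057]
ee_rot: [[0.17, 0.985, -0.0], [0.985, -0.17, 0.0], [0.0, -0.0, -1.0]]
ft_force: [0.2, -1.0, -1.0]
finger_gap: 0.0067
grasp_force: 30.0
```

```bash
cat >> h.py <<'E'
def st():
    o=bot.get_obs();p=o['tcp_pos']-np.array([.5558,-.1113,.0573]);a=np.array([.17,.985,0])
    print(o['clock'],'s %.4f lat %.4f z %.4f'%(p@a,p@[.985,-.17,0],p[2]),'F',o['ft_force'].round(1),'tq',o['ft_torque'].round(2),'gap',o['finger_gap'])
E
python3 -c "
from h import *
st()"
```

```text
22.95 s 0.1282 lat -0.0002 z -0.0003 F [ 0.2 -1.  -1. ] tq [-0.07  0.08 -0.01] gap 0.006702107035660154
```

Emit:
apply_moves([
  [0, -0.06, 0, 0, 0],
  [0, -0.12, 0, 0, 0],
  [0, -0.17, 0, 0, 0],
  [0, -0.22, 0, 0, 0],
  [0, -0.27, 0, 0, 0],
  [0, -0.32, 0, 0, 0],
  [0, -0.36, 0, 0, 0],
  [0, -0.4, 0, 0, 0],
])

```text
clock: 23.75
tcp_pos: [0.5721, -0.0158, 0.057]
ee_rot: [[0.17, 0.986, 0.0], [0.986, -0.17, 0.0], [0.0, 0.0, -1.0]]
ft_force: [1.5, 1.1, -2.2]
finger_gap: 0.0073
grasp_force: 30.0
```

```bash
python3 -c "
from h import *
st()"
```

```text
23.75 s 0.0968 lat -0.0002 z -0.0003 F [ 1.5  1.1 -2.2] tq [ 0.41 -0.14 -0.02] gap 0.007263856223955684
```

Emit:
apply_moves([
  [0, -0.05, 0, 0, 0],
  [0, -0.1, 0, 0, 0],
  [0, -0.15, 0, 0, 0],
  [0, -0.2, 0, 0, 0],
  [0, -0.25, 0, 0, 0],
  [0, -0.3, 0, 0, 0],
  [0, -0.34, 0, 0, 0],
  [0, -0.38, 0, 0, 0],
])

```text
clock: 24.55
tcp_pos: [0.5668, -0.0463, 0.057]
ee_rot: [[0.17, 0.985, -0.0], [0.985, -0.17, -0.0], [-0.0, -0.0, -1.0]]
ft_force: [1.0, 1.6, -1.6]
finger_gap: 0.007
grasp_force: 30.0
```

```bash
python3 - <<'E'
from h import *
st();c=cap('wrist');W=cloud(c);o=bot.get_obs();A=(W-o['tcp_pos'])@o['ee_rot']
F=c['frame'].astype(int);m=(F[...,0]>140)&(F[...,1]<70)&(F[...,2]<70);m[:150]=0
print(np.nanpercentile(A[m],[5,50,95],axis=0))
E
```

```text
24.55 s 0.0659 lat -0.0002 z -0.0003 F [ 1.   1.6 -1.6] tq [ 0.36 -0.2   0.01] gap 0.007020146664239918
[[ 0.03006161 -0.00759668 -0.02358459]
 [ 0.03515208 -0.00109988 -0.01896391]
 [ 0.03549568  0.00615695 -0.01259329]]
```

The pin is through the middle lug, so I'll release it, slide back past the head with the fingers open, close them, and push the head home.

Emit:
apply_moves([
  [30, 0, 0, 0, 0],
  [30, 0, 0, 0, 0],
  [30, 0, 0, 0, 0],
  [30, 0.15, 0, 0, 0],
  [30, 0.35, 0, 0, 0],
  [30, 0.55, 0, 0, 0],
  [30, 0.72, 0, 0, 0],
  [30, 0.72, 0, 0, 0],
])

```text
clock: 25.4
tcp_pos: [0.577, 0.0146, 0.0568]
ee_rot: [[0.166, 0.986, -0.0], [0.986, -0.166, 0.001], [0.001, -0.0, -1.0]]
ft_force: [-0.5, -0.1, 0.1]
finger_gap: 0.0299
grasp_force: 0.0
```

Emit:
apply_moves([
  [0, 0, 0, 0, 0],
  [0, 0, 0, 0, 0],
  [0, 0, 0, 0, 0],
  [0, 0, 0, 0, 0],
  [0, 0, 0, 0, 0],
  [0, 0, 0, 0, 0],
  [0, -0.03, 0, 0, 0],
  [0, -0.06, 0, 0, 0],
])

```text
clock: 26.2
tcp_pos: [0.5758, 0.0058, 0.057]
ee_rot: [[0.17, 0.985, 0.0], [0.985, -0.17, -0.0], [-0.0, 0.0, -1.0]]
ft_force: [0.3, -0.0, 0.7]
finger_gap: 0.001
grasp_force: 0.0
```

```bash
python3 - <<'E'
from h import *
st();c=cap('wrist','w7.png');d=cap('side')
im=np.zeros((384,800,3),np.uint8);im[:,:512]=c['frame'];B=d['frame'][165:245,240:300];im[:,512:]=cv2.resize(B,(288,384),interpolation=cv2.INTER_CUBIC)
cv2.imwrite('pics/p7.png',im[:,:,::-1])
E
```

```text
26.2 s 0.1188 lat -0.0002 z -0.0003 F [ 0.3 -0.   0.7] tq [-0.03  0.08 -0.03] gap 0.0010262312138692318
```

View pics/p7.png

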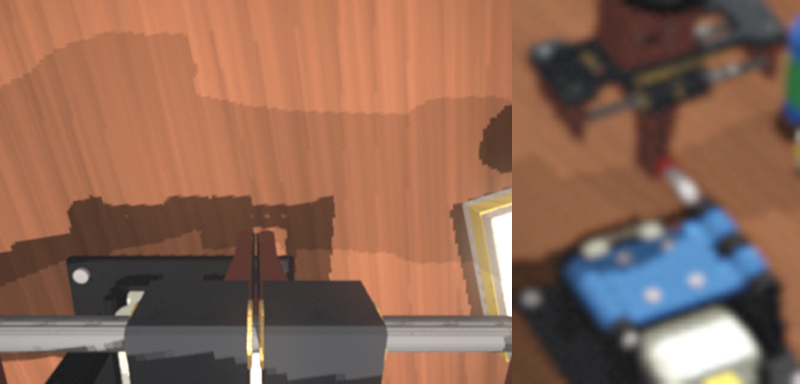

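The pin stays in the lugs, and the closed fingers are just behind the red head (side view, (665,165)). I'll push.

Emit:
apply_moves([
  [0, -0.06, 0, 0, 0],
  [0, -0.12, 0, 0, 0],
  [0, -0.18, 0, 0, 0],
  [0, -0.24, 0, 0, 0],
  [0, -0.3, 0, 0, 0],
  [0, -0.36, 0, 0, 0],
  [0, -0.42, 0, 0, 0],
  [0, -0.47, 0, 0, 0],
])

```text
clock: 27.1
tcp_pos: [0.5694, -0.0316, 0.057]
ee_rot: [[0.17, 0.985, 0.0], [0.985, -0.17, -0.0], [-0.0, 0.0, -1.0]]
ft_force: [0.0, 0.3, 0.1]
finger_gap: 0.0002
grasp_force: 0.3
```

```bash
python3 - <<'E'
from h import *
st()
E
```

```text
27.1 s 0.0808 lat -0.0002 z -0.0003 F [0.  0.3 0.1] tq [0.01 0.04 0.01] gap 0.00024112598511934338
```

Emit:
apply_moves([
  [0, -0.03, 0, 0, 0],
  [0, -0.06, 0, 0, 0],
  [0, -0.09, 0, 0, 0],
  [0, -0.11, 0, 0, 0],
  [0, -0.13, 0, 0, 0],
  [0, -0.15, 0, 0, 0],
  [0, -0.17, 0, 0, 0],
  [0, -0.18, 0, 0, 0],
])

```text
clock: 27.9
tcp_pos: [0.567, -0.0453, 0.057]
ee_rot: [[0.17, 0.985, 0.0], [0.985, -0.17, 0.0], [0.0, -0.0, -1.0]]
ft_force: [0.0, 3.2, 0.3]
finger_gap: 0.0007
grasp_force: 1.7
```

Emit:
apply_moves([
  [0, -0.01, 0, 0, 0],
  [0, -0.015, 0, 0, 0],
  [0, -0.02, 0, 0, 0],
  [0, -0.025, 0, 0, 0],
  [0, -0.03, 0, 0, 0],
  [0, -0.03, 0, 0, 0],
  [0, -0.03, 0, 0, 0],
  [0, -0.03, 0, 0, 0],
])

```text
clock: 28.7
tcp_pos: [0.567, -0.0454, 0.0571]
ee_rot: [[0.168, 0.986, 0.0], [0.986, -0.168, 0.002], [0.002, 0.0, -1.0]]
ft_force: [2.4, 6.5, 0.5]
finger_gap: 0.0007
grasp_force: 3.7
```

```bash
python3 - <<'E'
from h import *
st();d=cap('side');c=cap('wrist')
im=np.zeros((384,800,3),np.uint8);im[:,:512]=c['frame'];B=d['frame'][165:245,240:300];im[:,512:]=cv2.resize(B,(288,384),interpolation=cv2.INTER_CUBIC)
cv2.imwrite('pics/p8.png',im[:,:,::-1])
E
```

```text
28.7 s 0.0668 lat -0.0002 z -0.0002 F [2.4 6.5 0.5] tq [ 1.46 -0.13  0.01] gap 0.0006673599696360888
```

Emit:
apply_moves([
  [0, -0.01, 0, 0, 0],
  [0, -0.02, 0, 0, 0],
  [0, -0.03, 0, 0, 0],
  [0, -0.04, 0, 0, 0],
  [0, -0.05, 0, 0, 0],
  [0, -0.05, 0, 0, 0],
  [0, -0.05, 0, 0, 0],
  [0, -0.05, 0, 0, 0],
])

```text
clock: 29.6
tcp_pos: [0.5669, -0.0455, 0.0571]
ee_rot: [[0.166, 0.986, 0.001], [0.986, -0.166, 0.006], [0.006, -0.0, -1.0]]
ft_force: [2.1, 16.3, -0.7]
finger_gap: 0.0004
grasp_force: 8.4
```

```bash
python3 - <<'E'
from h import *
st()
E
```

```text
29.6 s 0.0667 lat -0.0003 z -0.0002 F [ 2.1 16.3 -0.7] tq [ 3.44 -0.45  0.01] gap 0.00043397482752103407
```

Emit:
apply_moves([
  [0, 0.1, 0, 0, 0],
  [0, 0.25, 0, 0, 0],
  [0, 0.4, 0, -0.1, 0],
  [0, 0.4, 0, -0.3, 0],
  [0, 0.4, 0, -0.6, 0],
  [0, 0.4, 0, -0.9, 0],
  [0, 0.4, 0, -1, 0],
  [0, 0.4, 0, -1, 0],
])

```text
clock: 30.4
tcp_pos: [0.5721, -0.0198, 0.1383]
ee_rot: [[0.17, 0.985, 0.002], [0.985, -0.17, 0.0], [0.001, 0.002, -1.0]]
ft_force: [-0.3, 0.5, -0.3]
finger_gap: 0.0007
grasp_force: 0.0
```

Emit:
apply_moves([
  [0, 0, 0, -0.25, 0],
  [0, 0, 0, -0.5, 0],
  [0, -0.2, 0, -0.75, 0],
  [0, -0.5, 0, -1, 0],
  [0, -0.8, 0, -1, 0],
  [0, -1, 0, -1, 0],
  [0, -1, 0, -1, 0],
  [0, -1, 0, -1, 0],
])

```text
clock: 31.2
tcp_pos: [0.5574, -0.0982, 0.216]
ee_rot: [[0.17, 0.985, -0.002], [0.985, -0.17, 0.0], [0.0, -0.002, -1.0]]
ft_force: [0.0, -0.9, -0.0]
finger_gap: 0.0005
grasp_force: 0.0
```

Emit:
apply_moves([
  [0, -0.25, 0, 0, 0],
  [0, -0.5, 0, 0, 0],
  [0, -0.75, 0, 0, 0],
  [0, -1, 0, 0, 0],
  [0, -1, 0, 0, 0],
  [0, -1, 0, 0, 0],
  [0, -1, 0, 0, 0],
  [0, -1, 0, 0, 0],
])

```text
clock: 32.0
tcp_pos: [0.5445, -0.176, 0.2168]
ee_rot: [[0.168, 0.986, -0.0], [0.986, -0.168, 0.001], [0.001, -0.0, -1.0]]
ft_force: [-0.7, 0.6, -0.0]
finger_gap: 0.0008
grasp_force: 0.0
```

```bash
python3 - <<'E'
from h import *
st();c=cap('wrist');W=cloud(c);a=np.array([.17,.985,0]);L=np.array([.5558,-.1113,0])
F=c['frame'].astype(int);m=(F[...,0]>120)&(F[...,1]<60)&(F[...,2]<60);m&=(W[...,2]>.06)
S=(W-L)@a;q=S[m];print(m.sum(),np.percentile(q,[2,50,98]) if len(q) else '')
im=np.zeros((400,800,3),np.uint8);im[:384,:400]=cv2.resize(c['frame'],(400,300)).__class__((384,400,3),np.uint8)*0
im[:300,:400]=cv2.resize(c['frame'],(400,300))
v,u=[int(x.mean()) for x in np.nonzero(m)] if m.any() else (60,260)
v0=max(0,v-20);im[:,400:]=cv2.resize(c['frame'][v0:v0+100,max(0,u-60):u+40],(400,400),interpolation=cv2.INTER_CUBIC)
cv2.imwrite('pics/p9.png',im[:,:,::-1])
E
```

```text
32.0 s -0.0656 lat -0.0001 z 0.1595 F [-0.7  0.6 -0. ] tq [-0.06  0.01 -0.04] gap 0.0007849998943935709
2 [0.05026382 0.05030586 0.0503479 ]
```

View pics/p9.png

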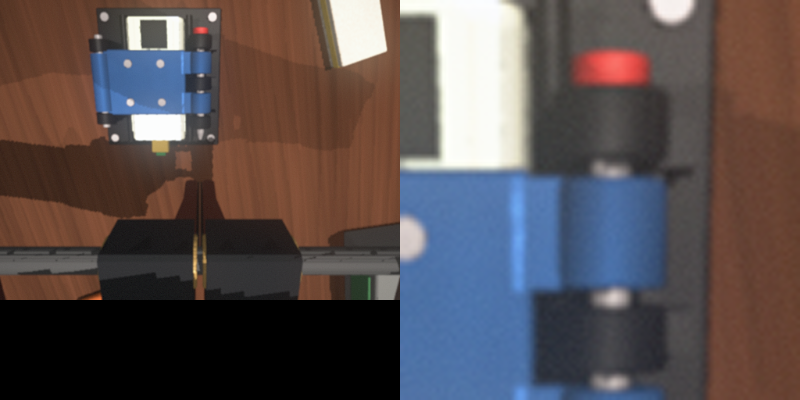

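The red head is flush against the outer lug. The pin shows in the gaps between lugs and eyes, and its tip comes out past the last lug. The robot is clear, so I'll hand in.

```bash
python3 -c "
from bench import bot
print(bot.sign_off())"
```

```text
the job is handed in; nothing more can be done
None
```

The plate is shut over the battery and the slim pin is through all three lugs and both eyes, with its red head home against the outer lug; the pin is released and the job was handed in at about 32 s.

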